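# Find the heavy side of a cast wheel and hold it heavy side down

## Task

One wheel in the crate, the toothed one with the square hub, was cast around an off-centre steel insert that cannot be seen from outside. Lift it by the hub out of the crate, turn it about in the air to feel which side is heavy, then tip it over, by about 35 degrees from level, so that the heavy side is the lowest part of the rim, and finish holding it still like that, well above the crate and everything else on the bench, so that I can mark the light side at the top. Leave the other parts and tools where they are.

Things in the scene. Friction and masses are not known exactly. Their poses are not given: they have to be found in the camera images.
- wheel_hub (a point): Middle of the square hub of the wheel to pick: cream plastic, a toothed disc 106 mm across and 24 mm thick lying flat, with a hub 30 x 30 mm standing 45 mm up from the middle of its top face. This point is 46.5 mm above the wheel's underside; z is the wheel's axis, up; x and y are square to the hub's flat sides, which may be gripped hard.
- wheel: The same wheel (origin: centre of its underside). It weighs 0.65 to 0.81 kg; the hidden insert puts its centre of mass 18 to 21 mm off the axis, level with the disc: 0.12 to 0.17 N m about the hub when held level. The heavy side lies in any direction, new every time (the rules call it heavy, its own x pointing to that side); no looks and no frame tells which.
- crate: Grey open crate, fixed, 340 x 340 mm outside, walls 60 mm high and 6 mm thick, floor 6 mm thick; origin under its centre, x and y along its sides. The wheel and four other cream parts stand on its floor, the four large ones in its four quarters in any order, some 145 mm apart.
- pulley_center (a point): Smooth cream disc 96 mm across, 24 mm thick, with a ROUND hub 34 mm across and 45 mm tall: not the part wanted. Point at its centre, 34.5 mm above its underside.
- sleeve_center (a point): Cream toothed sleeve, an open ring 98 mm across the teeth and 50 mm high: not the part wanted. Point at its centre.
- blank_center (a point): Cream toothed disc 106 mm across, 30 mm thick, with no hub and a dark bore, 26 mm across, in its middle: not the part wanted. Point at its centre.
- plug_center (a point): Cream plain plug 22 mm across, 30 mm high, standing about the middle of the crate. Point at its centre.
- stack_a: Stack of two cream toothed sleeves joined, 110 mm across, 112 mm high, standing on the bench to the robot's left. Origin under its centre.
- stack_b: A second stack like the first.
- mallet: Mallet with wooden handle lying on the bench to the robot's right, about 260 mm long; origin under its middle.
- bowl: Black bowl 120 mm across, 45 mm high, on the bench at the robot's right; origin under its centre.
Not all that is in view belongs to the job. What is shaped like the wheel but red or yellow is not meant. Leave any blue look-alike of the stack_a alone.

How it is judged:
By the outcome, as a careful person would: the job done as asked, in the order asked, and still so for the second after the job is handed in, while the arm keeps its last pose, push and grip.
It also fails if it takes over 48 s, if anything falls off the work surface, if the arm or the gripper's body presses on something with over 40 N, if the wrist force passes 120 N, or if a joint passes its speed limit or range.

## Robot

A 6-joint arm with a two-finger parallel gripper is mounted at the origin on the work surface. World frame = base frame: x ahead of the robot, y to its left, z up, the work surface at z = 0. Lengths are in m, angles in rad, forces in N, time in s.
With the tool pointing down it reaches from about 0.35 to 0.85 m from the base axis. Payload 8.1 kg.
Tool frame: the origin (TCP) lies at the very end of the fingers, on their centre line; the grasp point (between the pads) lies 19 mm behind it; z points along the fingers, y is the line along which they close (so a half turn about z gives the same grasp; the last joint's range is limited). The gripper opens to 93 mm and grips with 3 to 60 N. Pads are 15 mm wide; open, the fingers measure 128 mm over their backs; the gripper's body (75 mm by 188 mm) begins 65 mm behind the grasp point.
Start: joints at [1.03, 0.13, 1.488, -0, 1.523, -0.085], TCP at [0.264, 0.539, 0.219] pointing down, gripper open.
Joint ranges: [-2.96, 2.96], [-0.89, 2.26], [0.02, 2.5], [-1.34, 4.48], [0, 2.73], [-2.66, 2.66]. Speed limits (rad/s): [2.39, 2.39, 2.79, 3.14, 3.14, 3.14].

## Interface

Orientations are given as a unit quaternion [x, y, z, w].
In Python, from bench import state, imaging, job gives the robot as it stands. The module is installed in compiled form; this text tells all that it offers.
- The arm moves only by the tool step_arm, never from a script. Its argument "plan" is a list of rows, each a list of 7 numbers: the shift along the tool's x, y, z as a fraction of full scale, then the turn, a rotation vector about the tool's x, y, z as a fraction of full scale, then the opening, from 0 (shut) to 1 (fully open). In form: [[x, y, z, wx, wy, wz, gripper], ...]. A call has 1 to 12 rows; each row shifts and turns the commanded pose from where the row before left it, along the tool's axes as they then stand; what a row does not reach is not made up. Full scale, the value 1, is 0.05 m for a shift and 90 degrees for a turn. A row lasts 1/10 s, in which the tool goes at most 50 mm and 8.59 degrees, less where a joint would pass 70% of its speed; a pose out of reach is approached as far as the arm can. A call with a number of a shift or a turn outside -1 to 1 is refused whole. A call with a gripper value outside its range is refused whole. The fingers move at their own pace and stop on an object; the grip force is fixed at half the most. Time passes only in rows, so rows that do not move let the fingers close. It gives the time, the measured TCP pose, the force, the opening and the grip force at its end, in the units of the state.
- state(): the state, without advancing time (a new reading comes with each control period).
- imaging.camera(name): name is "side" or "top"; returns a dict with "frame" (420x560x3 uint8, blue, green, red), "camera_matrix" (3x3 intrinsics, pixels), "cam_to_world" (4x4, takes a point from camera to world coordinates). Camera axes: x right, y up, looking along -z (the intrinsics and any distortion apply to the point x, -y, -z); pixel columns grow to the right and rows downward; lengths in m; the calibration is good to about 2 mm. A picture is of the moment at which its call begins. There is no depth.
- job.finish_job(): hands the job in; it is judged then, once.
The state is a dict: "time": time; "joint_pos": joint angles; "qd": joint speeds; "tau": joint torques, N m; "tool_pos": TCP position; "tcp_rot": TCP orientation; "contact_force": force on the tool from outside, world axes, zero at the start; "ft_torque": the same for the moment, N m; "width": finger opening in m; "finger_force": force on a finger pad.
Only numpy, scipy, OpenCV 4.12 (cv2) and the standard library are available. Lean on these libraries where they do the work, as an engineer would, in place of code of your own. Each camera call takes 0.05 s, during which the arm holds its last target. There are 200 camera calls.

## Working session

There is one attempt and no reset: what is moved stays moved. The work goes in short steps, Python scripts to look and compute and a tool call to move; the robot and the scene stay as the last step left them, time stands still between calls to the robot, and variables do not carry over. Pictures are saved under pics/ and viewed, at most 10 in all, crops included, and the job is handed in when it is done.

Besides the shell and the picture viewer there is one more tool, called as name(argument=value, ...) on one line, values as JSON. step_arm: Moves the arm, as the interface text tells. Its arguments: {"type":"object","properties":{"plan":{"type":"array","items":{"type":"array","items":{"type":"number","minimum":-1,"maximum":1}}}},"required":["plan"]}

```bash
mkdir -p pics; python3 - <<'E'
from bench import state, imaging
import cv2,numpy as np
np.set_printoptions(precision=4,suppress=True)
s=state();print(s)
for n in("top","side"):
    c=imaging.camera(n);cv2.imwrite(f"pics/{n}0.png",c["frame"]);print(n,c["camera_matrix"],c["cam_to_world"],[k for k in c])
E
```

```text
{'time': 0.0, 'joint_pos': array([ 1.0296,  0.1312,  1.4892,  0.    ,  1.523 , -0.0854]), 'qd': array([ 0.0016, -0.001 , -0.    ,  0.0009, -0.0006,  0.0007]), 'tau': array([  0.0048, -55.9823, -49.1779,   0.0776,   0.0352,  -0.0001]), 'tool_pos': array([0.2638, 0.5383, 0.2176]), 'tcp_rot': array([ 0.2259,  0.9741, -0.0009, -0.0003]), 'contact_force': array([ 0.1506,  1.2972, -0.2133]), 'ft_torque': array([-0.0001, -0.0125, -0.0077]), 'finger_force': 0.0, 'width': 0.09293284741447164}
top [[394.837    0.     277.2659]
 [  0.     394.837  207.8286]
 [  0.       0.       1.    ]] [[-0.0136  0.989  -0.1475  0.3233]
 [-0.9999 -0.0129  0.0055  0.0213]
 [ 0.0035  0.1476  0.989   1.1115]
 [ 0.      0.      0.      1.    ]] ['frame', 'camera_matrix', 'cam_to_world']
side [[391.6268   0.     277.9585]
 [  0.     391.6268 205.8266]
 [  0.       0.       1.    ]] [[ 0.9684  0.1343 -0.21    0.256 ]
 [-0.2493  0.532  -0.8092 -0.8127]
 [ 0.0031  0.836   0.5487  0.6412]
 [ 0.      0.      0.      1.    ]] ['frame', 'camera_matrix', 'cam_to_world']
```

View pics/top0.png

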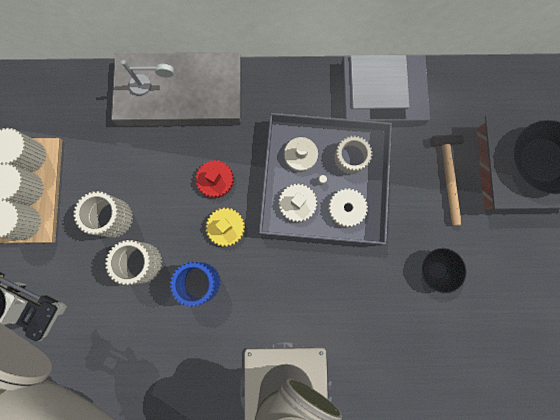

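View pics/side0.png

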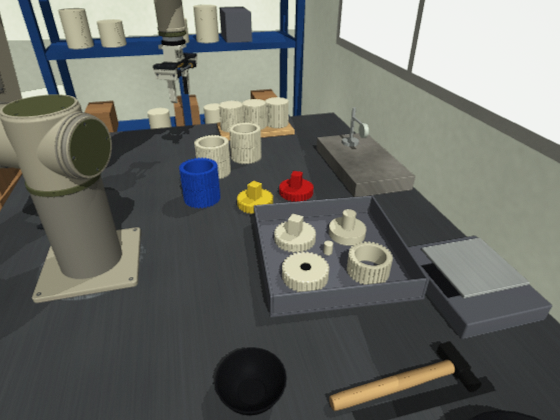

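Candidates for the wheel are below; I'll check the choice in one close crop.
- Cream toothed with hub: top (298,204), side (295,235). This is the choice.
- Round-hub pulley: top (301,153).
- Blank with bore: top (348,208).
- Sleeve: top (354,153).
- Red look-alike: top (214,178).
- Yellow look-alike: top (225,228).

```bash
python3 - <<'E'
import cv2,numpy as np
a=cv2.imread("pics/top0.png")[174:234,268:328];b=cv2.imread("pics/side0.png")[205:260,265:325]
a=cv2.resize(a,(390,390),interpolation=cv2.INTER_CUBIC);b=cv2.resize(b,(390,390*55//60),interpolation=cv2.INTER_CUBIC)
b=cv2.copyMakeBorder(b,0,390-b.shape[0],10,0,cv2.BORDER_CONSTANT)
cv2.imwrite("pics/crop.png",np.hstack([a,b]))
E
```

```text
(no output)
```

View pics/crop.png

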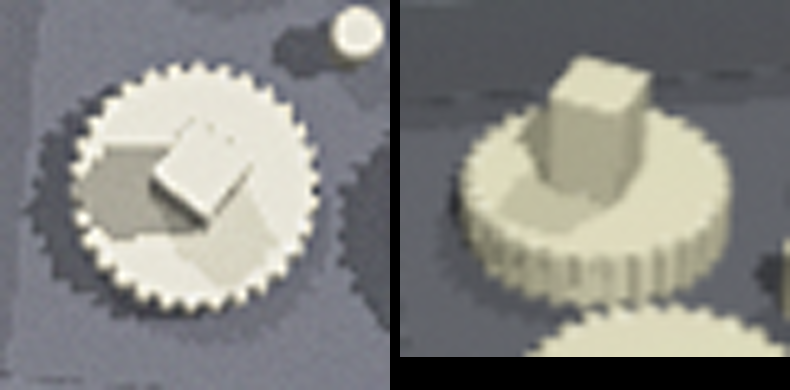

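The crop shows a toothed disc with a square hub, so the choice holds. Hub top-face corners in the top crop are about (152,173), (195,122), (250,170) and (207,217). In the side crop they are about (550,97), (583,55), (652,73) and (640,113).

```bash
cat > h.py <<'E'
import numpy as np
from scipy.spatial.transform import Rotation as R
np.set_printoptions(precision=4,suppress=True)
from bench import state,imaging
def ray(c,p,z):
    K,T=c["camera_matrix"],c["cam_to_world"]
    d=np.linalg.inv(K)@[p[0],p[1],1]; d=T[:3,:3]@(d*[1,-1,-1]); o=T[:3,3]
    return o+d*(z-o[2])/d[2]
def pix(c,P):
    K,T=c["camera_matrix"],c["cam_to_world"]
    q=T[:3,:3].T@(np.array(P)-T[:3,3])*[1,-1,-1]; q=K@q; return q[:2]/q[2]
E
python3 - <<'E'
from h import *
cs={n:imaging.camera(n) for n in("top","side")}
def tp(u,v): return (268+(u+.5)/6.5-.5,174+(v+.5)/6.5-.5)
def sp(u,v): return (265+(u-400+.5)/6.5-.5,205+(v+.5)/6.5-.5)
for n,f,pts in(("top",tp,[(152,173),(195,122),(250,170),(207,217)]),("side",sp,[(550,97),(583,55),(652,73),(640,113)])):
    P=np.array([ray(cs[n],f(*p),.075) for p in pts]);E=np.roll(P,-1,0)-P
    print(n,P[:,:2].tolist(),P.mean(0),np.linalg.norm(E,axis=1),np.degrees(np.arctan2(E[:,1],E[:,0]))%90)
print("disc",ray(cs["top"],tp(196,187),.03), [np.linalg.norm(ray(cs["top"],tp(72,187),.03)-ray(cs["top"],tp(320,187),.03))])
# automatic: hub top corners via threshold
for n,c in cs.items():
    for p in [(.5,-.03,.075)]: print(n,pix(c,p))
    g=c["frame"]; print(n, g.shape)
s=state();print(R.from_quat(s["tcp_rot"]).as_matrix(),s["tool_pos"],s["time"])
E
```

```text
top [[0.4979547893915287, -0.021242800895493626], [0.5189674418618153, -0.03930744348094141], [0.4986784363789617, -0.06142019505347675], [0.47943644463653146, -0.043373862170548394]] [ 0.4988 -0.0413  0.075 ] [0.0277 0.03   0.0264 0.0289] [49.3142 47.4628 46.8366 50.0788]
side [[0.4807654491932282, -0.043984031049368766], [0.5011057449271483, -0.019561858001589938], [0.5237391287663238, -0.03812663876566047], [0.5112164601665585, -0.06257780178716166]] [ 0.5042 -0.0411  0.075 ] [0.0318 0.0293 0.0275 0.0357] [50.2104 50.6401 62.8807 58.5912]
disc [ 0.4992 -0.0418  0.03  ] [np.float64(0.10592823031323383)]
top [294.2344 199.3928]
top (420, 560, 3)
side [293.4622 215.345 ]
side (420, 560, 3)
[[-0.8979  0.4402 -0.0006]
 [ 0.4402  0.8979 -0.001 ]
 [ 0.0001 -0.0011 -1.    ]] [0.2639 0.5385 0.218 ] 0.2
```

Disc width checks at 105.9 mm. Hub is at about (0.501, -0.0415), with its sides at about 48.5°. I'll grip with tool y heading 48.5°, which keeps the fingers away from the plug.

step_arm(plan=[[0, 0, -0.3, 0, 0, 0.086, 0.8], [0, 0, -0.3, 0, 0, 0.086, 0.8], [-0.7, -0.35, 0, 0, 0, 0, 0.8], [-0.7, -0.35, 0, 0, 0, 0, 0.8], [-0.7, -0.35, 0, 0, 0, 0, 0.8], [-0.7, -0.35, 0, 0, 0, 0, 0.8], [-0.7, -0.35, 0, 0, 0, 0, 0.8], [-0.7, -0.35, 0, 0, 0, 0, 0.8], [-0.7, -0.35, 0, 0, 0, 0, 0.8], [-0.7, -0.35, 0, 0, 0, 0, 0.8], [-0.7, -0.35, 0, 0, 0, 0, 0.8], [-0.7, -0.35, 0, 0, 0, 0, 0.8]])

```text
time: 1.4
tool_pos: [0.4099, 0.174, 0.2486]
tcp_rot: [0.355, 0.935, 0.0, 0.0]
contact_force: [0.7, 0.4, 0.0]
width: 0.0741
finger_force: 0.0
```

step_arm(plan=[[-0.7, -0.35, 0, 0, 0, 0, 0.8], [-0.7, -0.35, 0, 0, 0, 0, 0.8], [-0.7, -0.35, 0, 0, 0, 0, 0.8], [-0.7, -0.35, 0, 0, 0, 0, 0.8], [-0.7, -0.35, 0, 0, 0, 0, 0.8], [0, 0, 0, 0, 0, 0, 0.8], [0, 0, 0, 0, 0, 0, 0.8]])

```text
time: 2.1
tool_pos: [0.4823, -0.0066, 0.2483]
tcp_rot: [0.356, 0.934, 0.0, -0.001]
contact_force: [-0.4, -0.6, -0.3]
width: 0.0741
finger_force: 0.0
```

```bash
cat >> h.py <<'E'
def to(p,head=None,z=None):
    s=state();M=R.from_quat(s["tcp_rot"]).as_matrix();d=M.T@(np.array(p)-s["tool_pos"])
    h=np.degrees(np.arctan2(M[1,1],M[0,1]));print("t",s["time"],"pos",s["tool_pos"],"head",h,"zaxis",M[:,2],"shift/0.05",d/.05,"w",s["width"],"F",s["contact_force"],"T",s["ft_torque"],"q",s["joint_pos"])
    if head is not None: print("turn z/90", -(head-h)/90)
E
python3 - <<'E'
from h import *
import cv2
to((.501,-.0415,.12),48.5)
cv2.imwrite("pics/side1.png",imaging.camera("side")["frame"])
E
```

```text
t 2.1 pos [ 0.4823 -0.0066  0.2483] head 48.27794894298968 zaxis [-0.0009  0.0005 -1.    ] shift/0.05 [-0.7474 -0.2713  2.565 ] w 0.07407616106128095 F [-0.4326 -0.629  -0.3376] T [-0.0699 -0.0115 -0.0422] q [-0.1202 -0.2026  1.7595  0.0003  1.5857 -0.9628]
turn z/90 -0.0024672339667813187
```

step_arm(plan=[[-0.37, -0.135, 0.4, 0, 0, 0, 0.8], [-0.37, -0.135, 0.6, 0, 0, 0, 0.8], [0, 0, 0.8, 0, 0, 0, 0.8], [0, 0, 0.6, 0, 0, 0, 0.8], [0, 0, 0, 0, 0, 0, 0.8], [0, 0, 0, 0, 0, 0, 0.8]])

```text
time: 2.75
tool_pos: [0.5008, -0.0395, 0.1291]
tcp_rot: [0.354, 0.935, 0.0, -0.0]
contact_force: [-0.1, -0.5, -0.3]
width: 0.0742
finger_force: 0.0
```

```bash
python3 - <<'E'
from h import *
import cv2
to((.501,-.0415,.035),48.5)
c=imaging.camera("side")["frame"][130:280,190:390];t=imaging.camera("top")["frame"][130:280,210:410]
f=lambda a:cv2.resize(a,(400,300),interpolation=cv2.INTER_CUBIC)
cv2.imwrite("pics/s2.png",np.hstack([f(c),f(t)]))
E
```

```text
t 2.75 pos [ 0.5008 -0.0395  0.1291] head 48.49759160139796 zaxis [-0.0008  0.0003 -1.    ] shift/0.05 [-0.0301 -0.0267  1.8822] w 0.07422420469667941 F [-0.1218 -0.5313 -0.2809] T [-0.005   0.021   0.0097] q [-0.181  -0.0731  1.8615  0.0002  1.354  -1.0275]
turn z/90 -2.6759984467143266e-05
```

View pics/s2.png

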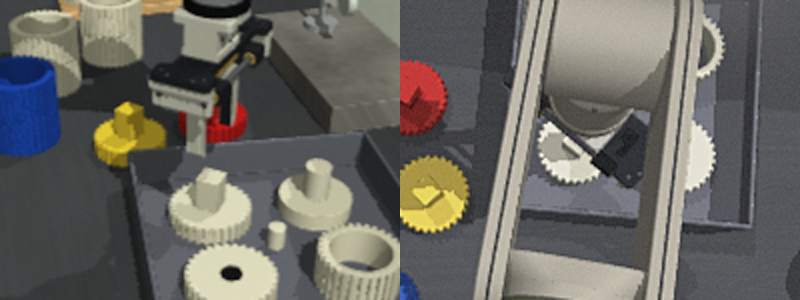

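The side view shows the open fingers straight above the hub (crop 210,190), and the gripper axis runs along 48°. I'll descend and close.

step_arm(plan=[[-0.03, -0.027, 0.5, 0, 0, 0, 0.8], [0, 0, 0.5, 0, 0, 0, 0.8], [0, 0, 0.4, 0, 0, 0, 0.8], [0, 0, 0.25, 0, 0, 0, 0.8], [0, 0, 0.15, 0, 0, 0, 0.8], [0, 0, 0, 0, 0, 0, 0.8], [0, 0, 0, 0, 0, 0, 0.8]])

```text
time: 3.55
tool_pos: [0.5023, -0.0428, 0.0399]
tcp_rot: [0.355, 0.935, 0.0, 0.001]
contact_force: [0.7, -0.3, 0.5]
width: 0.0742
finger_force: 0.0
```

```bash
python3 -c "
from h import *
to((.501,-.0415,.036),48.5)"
```

```text
t 3.55 pos [ 0.5023 -0.0428  0.0399] head 48.411710731560476 zaxis [ 0.0016 -0.0003 -1.    ] shift/0.05 [0.0374 0.0027 0.0771] w 0.07416663129324874 F [ 0.7163 -0.3215  0.4814] T [-0.0619  0.0261 -0.013 ] q [-0.1868  0.0372  1.9283  0.      1.1745 -1.0318]
turn z/90 -0.0009809918715502717
```

step_arm(plan=[[0.02, 0, 0.06, 0, 0, 0, 0.8], [0, 0, 0, 0, 0, 0, 0.5], [0, 0, 0, 0, 0, 0, 0.35], [0, 0, 0, 0, 0, 0, 0.2], [0, 0, 0, 0, 0, 0, 0], [0, 0, 0, 0, 0, 0, 0], [0, 0, 0, 0, 0, 0, 0], [0, 0, 0, 0, 0, 0, 0]])

```text
time: 4.35
tool_pos: [0.5008, -0.042, 0.0357]
tcp_rot: [0.355, 0.935, 0.0, 0.0]
contact_force: [0.3, 1.3, -0.9]
width: 0.0298
finger_force: 29.8
```

```bash
python3 -c "
from h import *
to((.501,-.0415,.036),48.5)"
```

```text
t 4.35 pos [ 0.5008 -0.042   0.0357] head 48.40591266835393 zaxis [ 0.0004  0.0001 -1.    ] shift/0.05 [ 0.0043  0.0098 -0.0058] w 0.029761775165601405 F [ 0.2619  1.3032 -0.8818] T [ 0.0889 -0.1235  0.046 ] q [-0.1859  0.0405  1.9334  0.0002  1.1673 -1.0308]
turn z/90 -0.0010454147960674712
```

Gripped at 29.8 mm width. Lifting.

step_arm(plan=[[0, 0, -0.1, 0, 0, 0, 0], [0, 0, -0.2, 0, 0, 0, 0], [0, 0, -0.3, 0, 0, 0, 0], [0, 0, -0.4, 0, 0, 0, 0], [0, 0, -0.6, 0, 0, 0, 0], [0, 0, -0.8, 0, 0, 0, 0], [0, 0, -0.8, 0, 0, 0, 0], [0, 0, -0.8, 0, 0, 0, 0], [0, 0, -0.8, 0, 0, 0, 0], [0, 0, -0.6, 0, 0, 0, 0], [0, 0, -0.4, 0, 0, 0, 0], [0, 0, -0.2, 0, 0, 0, 0]])

```text
time: 5.55
tool_pos: [0.5009, -0.0422, 0.3384]
tcp_rot: [0.355, 0.935, 0.0, 0.001]
contact_force: [0.6, -0.0, -5.8]
width: 0.0299
finger_force: 29.8
```

step_arm(plan=[[0, 0, 0, 0, 0, 0, 0], [0, 0, 0, 0, 0, 0, 0], [0, 0, 0, 0, 0, 0, 0], [0, 0, 0, 0, 0, 0, 0], [0, 0, 0, 0, 0, 0, 0]])

```text
time: 6.05
tool_pos: [0.5003, -0.042, 0.3346]
tcp_rot: [0.355, 0.935, -0.0, -0.001]
contact_force: [0.6, -1.0, -7.0]
width: 0.0298
finger_force: 29.8
```

```bash
cat >> h.py <<'E'
def feel(n=6):
    L=[]
    for i in range(n):
        im=imaging.camera("side"); s=state(); M=R.from_quat(s["tcp_rot"]).as_matrix()
        L.append(np.r_[s["contact_force"],s["ft_torque"],M.T@s["ft_torque"]])
    L=np.array(L);print("mean",L.mean(0),"std",L.std(0));return im["frame"]
E
python3 - <<'E'
from h import *
import cv2
to((.5,-.04,.3));f=feel()
cv2.imwrite("pics/s3.png",cv2.resize(f[60:240,190:390],(800,720)[:2] if 0 else (660,594),interpolation=cv2.INTER_CUBIC))
E
```

```text
t 6.05 pos [ 0.5003 -0.042   0.3346] head 48.40765977528954 zaxis [-0.0016  0.0003 -1.    ] shift/0.05 [0.0299 0.0265 0.693 ] w 0.02984088601208945 F [ 0.5938 -1.0114 -7.0333] T [-0.1552 -0.0899 -0.0356] q [-0.1859 -0.1523  1.5598 -0.      1.7357 -1.0308]
mean [ 0.3528 -0.0486 -6.4371 -0.1415 -0.0587  0.0214  0.0669 -0.1378 -0.0214] std [0.5674 0.6312 0.4761 0.0117 0.0254 0.0394 0.0125 0.025  0.0394]
```

View pics/s3.png

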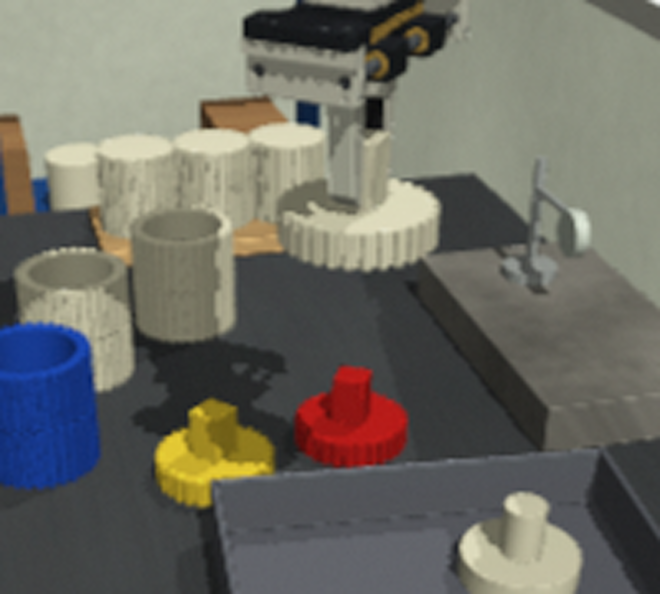

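The picture shows the wheel held level at about (360,225), clear of everything. Now I'll turn it in the air, 90° at a time, to separate sensor bias from the imbalance.

step_arm(plan=[[0, 0, 0, 0, 0, 0.04, 0], [0, 0, 0, 0, 0, 0.08, 0], [0, 0, 0, 0, 0, 0.093, 0], [0, 0, 0, 0, 0, 0.093, 0], [0, 0, 0, 0, 0, 0.093, 0], [0, 0, 0, 0, 0, 0.093, 0], [0, 0, 0, 0, 0, 0.093, 0], [0, 0, 0, 0, 0, 0.093, 0], [0, 0, 0, 0, 0, 0.093, 0], [0, 0, 0, 0, 0, 0.093, 0], [0, 0, 0, 0, 0, 0.093, 0], [0, 0, 0, 0, 0, 0.05, 0]])

```text
time: 7.55
tool_pos: [0.5006, -0.0421, 0.3356]
tcp_rot: [0.915, 0.402, -0.0, -0.0]
contact_force: [-0.1, -0.3, -6.7]
width: 0.0299
finger_force: 29.8
```

step_arm(plan=[[0, 0, 0, 0, 0, 0, 0], [0, 0, 0, 0, 0, 0, 0], [0, 0, 0, 0, 0, 0, 0], [0, 0, 0, 0, 0, 0, 0]])

```text
time: 7.95
tool_pos: [0.5006, -0.0421, 0.3356]
tcp_rot: [0.914, 0.405, -0.0, -0.0]
contact_force: [0.2, 0.2, -6.7]
width: 0.0298
finger_force: 29.8
```

```bash
python3 - <<'E'
from h import *
to((.5,-.04,.3));f=feel(10)
E
```

```text
t 7.95 pos [ 0.5006 -0.0421  0.3356] head -42.15688481697876 zaxis [-0.0001 -0.     -1.    ] shift/0.05 [ 0.0227 -0.0366  0.7123] w 0.029772303365742152 F [ 0.2044  0.2117 -6.7021] T [-0.095   0.2437 -0.002 ] q [-0.1859 -0.1529  1.5586 -0.      1.736   0.5499]
mean [ 0.028   0.2765 -6.9753 -0.1084  0.2348 -0.0207  0.1011 -0.238   0.0207] std [0.4704 0.5143 0.4556 0.0258 0.033  0.0243 0.026  0.0329 0.0243]
```

step_arm(plan=[[0, 0, 0, 0, 0, 0.04, 0], [0, 0, 0, 0, 0, 0.08, 0], [0, 0, 0, 0, 0, 0.093, 0], [0, 0, 0, 0, 0, 0.093, 0], [0, 0, 0, 0, 0, 0.093, 0], [0, 0, 0, 0, 0, 0.093, 0], [0, 0, 0, 0, 0, 0.093, 0], [0, 0, 0, 0, 0, 0.093, 0], [0, 0, 0, 0, 0, 0.093, 0], [0, 0, 0, 0, 0, 0.093, 0], [0, 0, 0, 0, 0, 0.093, 0], [0, 0, 0, 0, 0, 0.05, 0]])

```text
time: 9.65
tool_pos: [0.5006, -0.042, 0.3356]
tcp_rot: [0.93, -0.368, -0.0, -0.0]
contact_force: [-0.2, -0.2, -6.8]
width: 0.0299
finger_force: 29.8
```

step_arm(plan=[[0, 0, 0, 0, 0, 0, 0], [0, 0, 0, 0, 0, 0, 0], [0, 0, 0, 0, 0, 0, 0], [0, 0, 0, 0, 0, 0, 0]])

```text
time: 10.05
tool_pos: [0.5006, -0.042, 0.3357]
tcp_rot: [0.931, -0.365, 0.0, -0.0]
contact_force: [-1.0, -0.6, -6.9]
width: 0.0301
finger_force: 29.8
```

```bash
python3 - <<'E'
from h import *
import cv2
to((.5,-.04,.3));f=feel(10)
cv2.imwrite("pics/s4.png",cv2.resize(f[60:240,190:390],(660,594),interpolation=cv2.INTER_CUBIC))
E
```

```text
t 10.05 pos [ 0.5006 -0.042   0.3357] head -132.78610026731712 zaxis [ 0.0001  0.     -1.    ] shift/0.05 [-0.0373 -0.0213  0.7132] w 0.030118697304910277 F [-1.0067 -0.6489 -6.9266] T [ 0.1938  0.245  -0.0052] q [-0.1859 -0.1529  1.5585  0.      1.7359  2.1317]
mean [-0.3523 -0.0877 -6.9836  0.1845  0.2219  0.0018 -0.0156 -0.2882 -0.0018] std [0.571  0.41   0.4639 0.0221 0.04   0.0257 0.0264 0.0372 0.0257]
```

View pics/s4.png

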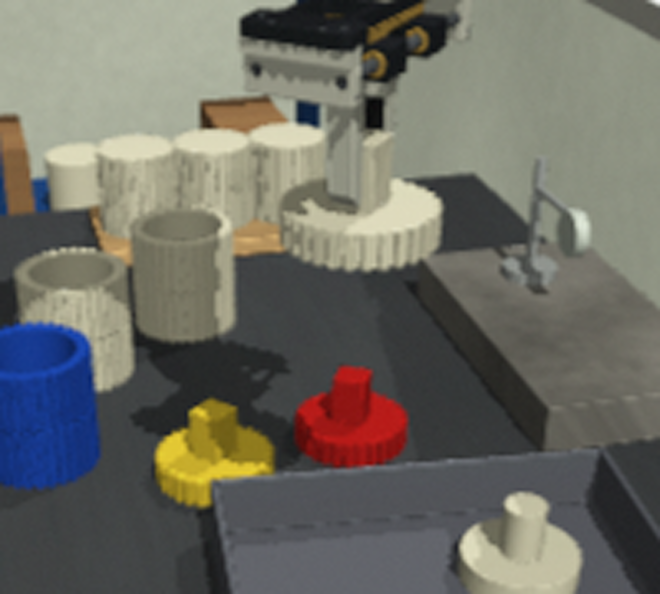

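The three headings fit the following:
- **Load:** a wheel torque of about 0.138 Nm (6.95 N × 20 mm, which matches the description).
- **Gripper offset:** a tool-fixed offset that was zeroed at the start heading of 63.9°.

Measuring with the load at that heading gives the wheel torque directly, so I'll turn back there to confirm.

step_arm(plan=[[0, 0, 0, 0, 0, -0.04, 0], [0, 0, 0, 0, 0, -0.08, 0], [0, 0, 0, 0, 0, -0.093, 0], [0, 0, 0, 0, 0, -0.093, 0], [0, 0, 0, 0, 0, -0.093, 0], [0, 0, 0, 0, 0, -0.093, 0], [0, 0, 0, 0, 0, -0.093, 0], [0, 0, 0, 0, 0, -0.093, 0], [0, 0, 0, 0, 0, -0.093, 0], [0, 0, 0, 0, 0, -0.093, 0], [0, 0, 0, 0, 0, -0.093, 0], [0, 0, 0, 0, 0, -0.093, 0]])

```text
time: 11.75
tool_pos: [0.5006, -0.0421, 0.3356]
tcp_rot: [0.899, 0.438, -0.0, 0.0]
contact_force: [0.6, 0.4, -6.9]
width: 0.0298
finger_force: 29.8
```

step_arm(plan=[[0, 0, -0.2, 0, 0, -0.093, 0], [0, 0, -0.2, 0, 0, -0.093, 0], [0, 0, -0.2, 0, 0, -0.093, 0], [0, 0, -0.2, 0, 0, -0.093, 0], [0, 0, -0.2, 0, 0, -0.093, 0], [0, 0, 0, 0, 0, -0.093, 0], [0, 0, 0, 0, 0, -0.093, 0], [0, 0, 0, 0, 0, -0.093, 0], [0, 0, 0, 0, 0, -0.093, 0], [0, 0, 0, 0, 0, -0.093, 0], [0, 0, 0, 0, 0, -0.093, 0], [0, 0, 0, 0, 0, -0.06, 0]])

```text
time: 12.95
tool_pos: [0.5007, -0.0422, 0.3857]
tcp_rot: [0.264, 0.965, -0.0, 0.0]
contact_force: [0.3, 0.1, -6.8]
width: 0.03
finger_force: 29.8
```

step_arm(plan=[[0, 0, 0, 0, 0, 0, 0], [0, 0, 0, 0, 0, 0, 0], [0, 0, 0, 0, 0, 0, 0], [0, 0, 0, 0, 0, 0, 0]])

```text
time: 13.35
tool_pos: [0.5006, -0.0421, 0.3857]
tcp_rot: [0.267, 0.964, -0.0, 0.0]
contact_force: [-0.0, -0.4, -5.5]
width: 0.0302
finger_force: 29.8
```

```bash
python3 - <<'E'
from h import *
to((.5,-.04,.3));f=feel(30)
E
```

```text
t 13.35 pos [ 0.5006 -0.0421  0.3857] head 59.03522127898936 zaxis [ 0. -0. -1.] shift/0.05 [0.0325 0.029  1.7131] w 0.030164189398521387 F [-0.0429 -0.3789 -5.5005] T [-0.1243 -0.0549  0.0037] q [-0.1859 -0.1395  1.4562 -0.      1.8249 -1.2163]
mean [ 0.0051  0.0332 -6.9165 -0.1264 -0.073  -0.0072  0.071  -0.1275  0.0072] std [0.452  0.4689 0.4184 0.0311 0.0339 0.0314 0.0346 0.0303 0.0314]
```

```bash
python3 - <<'E'
import numpy as np
D=[(48.4,-.1415,-.0587,6,1),(-42.2,-.1084,.2348,10,1),(-132.8,.1845,.2219,10,1),(59.0,-.1264,-.073,30,1),(48.4,-.046,.012,3,0)]
def Z(a):a=np.radians(a);return np.array([[np.cos(a),-np.sin(a)],[np.sin(a),np.cos(a)]])
A=[];b=[]
for h,x,y,n,l in D:
    w=n**.5;A.append(w*np.hstack([l*Z(h),Z(h)-Z(63.9)]));b.append(w*np.array([x,y]))
A=np.vstack(A);b=np.hstack(b);s,res,_,_=np.linalg.lstsq(A,b,rcond=None)
C=np.linalg.inv(A.T@A)*.033**2
t=s[:2];a=np.degrees(np.arctan2(-t[0],t[1]))  # r=(Ty,-Tx) at tool-y heading h
print(s,np.hypot(*t),np.hypot(*s[2:]),"heavy heading = h +",a,"res rms",(res/6)**.5,"sig",C.diagonal()**.5,np.degrees(C[0,0]**.5/np.hypot(*t)))
E
```

```text
[-0.12492789  0.05828874 -0.08156857 -0.02363797] 0.1378570065006242 0.08492458128261338 heavy heading = h + 64.98722910226087 res rms [0.03460631] sig [0.00536016 0.00536016 0.00495332 0.00495332] 2.2277746343505234
```

Heavy side is at tool-y heading + 65° (±2°), 0.138 Nm, and the fit residual is at the noise level. I'll turn the heavy side into the arm's plane and then tip 35°.

step_arm(plan=[[0, 0, 0, 0, 0, -0.04, 0], [0, 0, 0, 0, 0, -0.08, 0], [0, 0, 0, 0, 0, -0.09, 0], [0, 0, 0, 0, 0, -0.09, 0], [0, 0, 0, 0, 0, -0.09, 0], [0, 0, 0, 0, 0, -0.08, 0], [0, 0, 0, 0, 0, -0.04, 0], [0, 0, 0, 0, 0, 0, 0], [0, 0, 0, 0, 0, 0, 0]])

```text
time: 15.75
tool_pos: [0.5006, -0.0421, 0.3856]
tcp_rot: [-0.13, 0.992, 0.0, 0.0]
contact_force: [0.3, -0.3, -6.5]
width: 0.0301
finger_force: 29.8
```

step_arm(plan=[[0, 0, 0, 0.01, -0.0215, 0, 0], [0, 0, 0, 0.02, -0.043, 0, 0], [0, 0, 0, 0.025, -0.0535, 0, 0], [0, 0, 0, 0.025, -0.0535, 0, 0], [0, 0, 0, 0.025, -0.0535, 0, 0], [0, 0, 0, 0.025, -0.0535, 0, 0], [0, 0, 0, 0.02, -0.043, 0, 0], [0, 0, 0, 0.0145, -0.031, 0, 0], [0, 0, 0, 0, 0, 0, 0], [0, 0, 0, 0, 0, 0, 0], [0, 0, 0, 0, 0, 0, 0]])

```text
time: 16.85
tool_pos: [0.5007, -0.0421, 0.3858]
tcp_rot: [-0.124, 0.946, -0.09, 0.286]
contact_force: [0.3, 0.2, -6.9]
width: 0.03
finger_force: 29.8
```

```bash
python3 - <<'E'
from h import *
import cv2
to((.5,-.04,.3));f=feel(10)
s=state();M=R.from_quat(s["tcp_rot"]).as_matrix()
print("tilt",np.degrees(np.arccos(-M[2,2])))
a=np.radians(np.arange(0,360,5));low=a[np.argmin(M[2,0]*np.sin(a)+M[2,1]*np.cos(a))]
l=np.degrees(np.arctan2(-M[2,0],-M[2,1]));print("lowest dir from tool y toward x",l,"(want 65)")
cv2.imwrite("pics/s5.png",cv2.resize(f[40:240,170:390],(660,600),interpolation=cv2.INTER_CUBIC))
E
```

```text
t 16.85 pos [ 0.5007 -0.0421  0.3858] head 100.90197455662145 zaxis [ 0.5638 -0.0995 -0.8199] shift/0.05 [0.8891 0.4579 1.3951] w 0.03000985229762781 F [ 0.2519  0.2111 -6.8601] T [ 0.2133  0.9624 -0.0365] q [-0.1947 -0.7862  2.0356  0.0119  1.2828 -2.0266]
mean [-0.0092  0.0263 -6.6082  0.2315  0.9486 -0.0195 -0.4487  0.8659  0.0522] std [0.3396 0.5225 0.5047 0.0263 0.0284 0.0352 0.0276 0.0276 0.0347]
tilt 34.991445543406115
lowest dir from tool y toward x 64.98574307820601 (want 65)
```

View pics/s5.png

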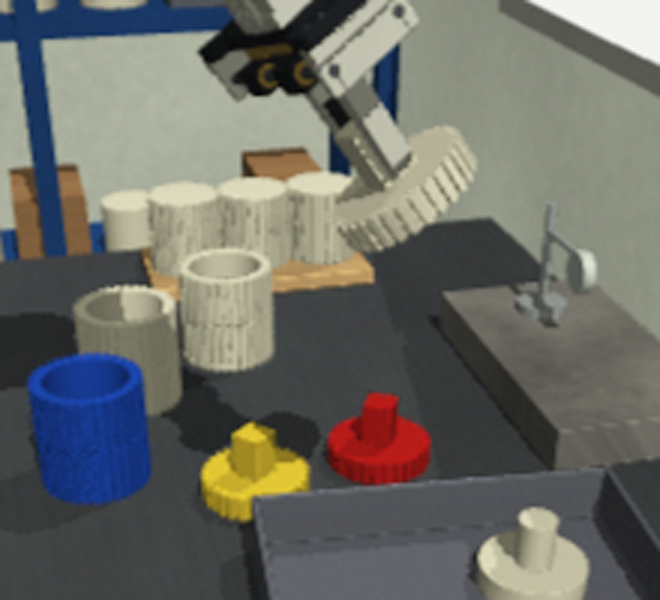

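The wheel is tipped with its low rim toward the robot. I'll overlay the expected rim to check that it hasn't slipped in the fingers.

```bash
python3 - <<'E'
from h import *
import cv2
c=imaging.camera("side");s=state();M=R.from_quat(s["tcp_rot"]).as_matrix();p=s["tool_pos"]
k=4;im=cv2.resize(c["frame"][70:140,250:370],None,fx=5,fy=5,interpolation=cv2.INTER_CUBIC)
for dz,col in((.0057,(0,0,255)),(.0297,(255,0,0))):
    q=[pix(c,p+M@[.053*np.cos(a),.053*np.sin(a),dz]) for a in np.linspace(0,6.283,60)]
    q=((np.array(q)-[250,70]+.5)*5).astype(int);cv2.polylines(im,[q],True,col,1)
cv2.imwrite("pics/s6.png",im)
print(s["time"],s["qd"])
E
```

```text
17.4 [-0.001  -0.002   0.0023 -0.0011 -0.0001 -0.0002]
```

View pics/s6.png

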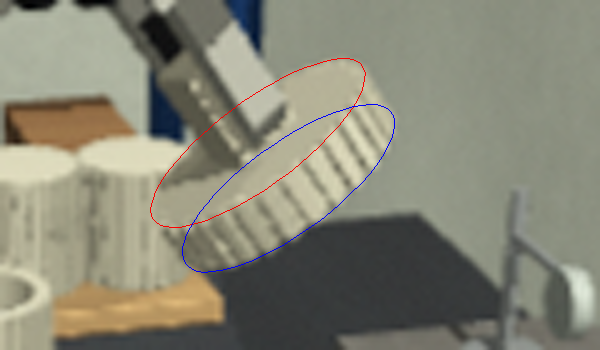

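The expected rims (red and blue) lie on the wheel's edges, so nothing has slipped, and the arm is still. Handing in.

```bash
python3 -c "
from bench import job
print(job.finish_job())"
```

```text
the job is handed in; nothing more can be done
None
```

The square-hub wheel is held still in the air with the gripper tip 0.39 m above the bench, tipped 35.0° with the side I measured as heavy (to about ±2°) lowest; the job is handed in at about 17.4 s, with no verdict returned.

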